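# Refit the quarter-turn stud on a filter box cover

### The job

The access cover of the exhaust filter box is missing one of its two quarter-turn fasteners. Take the wing-headed stud from its storage block, line it up with the empty slot in the cover, push it fully home, and give it a quarter turn (either way) so that it locks; then let go. Leave the round-headed plug in its block.

Things in the scene. Friction and masses are not known exactly. Their poses are not given: they have to be found in the camera images.
- stud_grip (a point): Centre of the upright black wing of the loose stud: 44 long (x), 14 thick (y), 36 mm high; grip here. Below this point: flange 52 mm wide, top 24 and underside 28 mm down; under it a steel neck 16 mm wide, then a steel cross bar 40 mm long (x, parallel to the wing), 14 wide, 8 high, its underside 49 mm down. z up. 90 g. At the start it stands upright in a storage block.
- slot (a point): Centre of the empty slot, on the top face of the 6 mm aluminium cover. Slot 52 mm long (x), 26 wide (y), z up; free space beneath. The stud's bar enters only along the slot (within 15 degrees, either way round). Home, the flange lies on the cover with stud_grip 28 mm above this point; the bar can then turn beneath and catches under the cover. No spring, no end stop.
- filter_box: White fixed box with a blue foot, 200 (x) by 260 (y) by 75 mm high, origin under its centre. The aluminium cover is its top. The slot's centre lies at x 0, y +60 mm, the slot along x; the other wing fastener, fixed and already locked (wing along y, top 121 mm above the bench), at y -65 mm.
- plug_grip (a point): Centre of the round black knob (36 mm wide, 30 mm high) of a plain plug that is not wanted. Stud and plug each stand in a fixed grey block, 64 by 64 by 30 mm, flange resting on its top, foot hanging loose in a pocket: lift 25 mm straight up to clear. Either part may be in the block nearer the filter box.
Things that resemble listed ones, but are neither listed nor needed, are in the scene too. Leave any yellow look-alike of the part that bears stud_grip alone.

How it is judged:
By the outcome, as a careful person would: the job done as asked, in the order asked, and still so for the second after the job is handed in, with the robot touching nothing.
It also fails if it takes over 64 s, if anything falls off the work surface, if the arm or the gripper's body presses on something with over 40 N, if the wrist force passes 120 N, or if a joint passes its speed limit or range.

### The arm

A 7-joint arm with a two-finger parallel gripper is mounted at the origin on the work surface. World frame = base frame: x ahead of the robot, y to its left, z up, the work surface at z = 0. Lengths are in m, angles in rad, forces in N, time in s.
With the tool pointing down it reaches from about 0.425 to 0.875 m from the base axis. Payload 4.7 kg.
Tool frame: the origin (TCP) lies midway between the tips of the shut fingers; the grasp point (between the pads) lies 19 mm behind it; y points along the fingers, z is the direction in which the jaws open and shut, and the axes are right-handed (so a half turn about y gives the same grasp; the last joint's range is limited). The gripper opens to 87 mm and grips with 3 to 60 N. Pads are 19 mm wide; open, the fingers measure 117 mm over their backs; the gripper's body (75 mm by 190 mm) begins 51 mm behind the grasp point.
Start: joints at [-1.116, 0.321, -0.07, 1.45, 0.023, 1.371, -0.057], TCP at [0.277, 0.588, 0.223] pointing down, gripper open.
Joint ranges: [-2.86, 2.86], [-0.3, 2.09], [-1.38, 1.24], [0.06, 2.45], [-1.56, 4.7], [0.09, 2.05], [-2.69, 2.69]. Speed limits (rad/s): [2.57, 2.57, 3.14, 3.14, 3.14, 3.14, 3.14].

### API

Orientations are given as a rotation vector (axis times angle).
In Python, from bench import ctrl gives the robot as it stands.
- The arm moves only by the tool play_rows, never from a script. Its arguments are lists of equal length, an entry for each row: "translation": the shift along the tool's x, y, z in mm, a list of three; "turn": the turn, a rotation vector about the tool's x, y, z in rad, a list of three; "fingers": the opening, from -1 (shut) to 1 (fully open), so that 0 is half open. In form: {"translation": [[dx, dy, dz], ...], "turn": [[wx, wy, wz], ...], "fingers": [fingers, ...]}. A call has exactly 10 rows; each row shifts and turns the commanded pose from where the row before left it, along the tool's axes as they then stand; what a row does not reach is not made up. A row lasts 1/12 s, in which the tool goes at most 41.7 mm and 7.16 degrees, less where a joint would pass 70% of its speed; a pose out of reach is approached as far as the arm can. A call with a gripper value outside its range is refused whole. The fingers move at their own pace and stop on an object; "grip_force" is the grip in N (left out, the last holds). Time passes only in rows, so rows that do not move let the fingers close, or fill a call up. It gives the time, the measured TCP pose, the force and the opening at its end, in the units of the state.
- ctrl.get_state(): the state, without advancing time (a new reading comes with each control period).
- ctrl.get_image(name): name is "scene" or "top"; returns the picture (384x512x3 uint8, blue, green, red); there is no depth.
- ctrl.camera_info(name): a dict with "camera_matrix" (3x3 intrinsics, pixels), "R" (3x3) and "t" (3): a world point X has camera coordinates R X + t. Camera axes: x right, y down, z forward; pixel columns grow to the right and rows downward; lengths in m; the calibration is good to about 2 mm. A picture is of the moment at which its call begins. camera_info takes no time and is no camera call.
- ctrl.close_job(): hands the job in, once; it reports no verdict.
The state is a dict: "time": time; "joint_positions": joint angles; "qd": joint speeds; "joint_torque": joint torques, N m; "position": TCP position; "tool_rot": TCP orientation; "ft_force": force on the tool from outside, world axes, zero at the start; "torque": the same for the moment, N m; "grip_width": opening from 0.0 (shut) to 1.0 (fully open).
Only numpy, scipy, OpenCV 4.12 (cv2) and the standard library are available. Lean on these libraries where they do the work, as an engineer would, in place of code of your own. Each camera call takes 0.05 s, during which the arm holds its last target.

## Working session

There is one attempt and no reset: what is moved stays moved. The work goes in short steps, Python scripts to look and compute and a tool call to move; the robot and the scene stay as the last step left them, time stands still between calls to the robot, and variables do not carry over. Pictures are saved under pics/ and viewed, and the job is handed in when it is done.

Besides the shell and the picture viewer there is one more tool, called after "Call:" by a JSON object that holds its "fn" and its "kwargs", one argument or row to a line. play_rows: Moves the arm, as the interface text tells. Its arguments: {"type":"object","properties":{"translation":{"type":"array"},"turn":{"type":"array"},"fingers":{"type":"array"},"grip_force":{"type":"number"}},"required":["translation","turn","fingers"]}

```bash
mkdir -p pics; ls; python3 - <<'E'
from bench import ctrl
import cv2
s=ctrl.get_state();print({k:(v if not hasattr(v,'round') else v.round(4) if hasattr(v,'tolist') else v) for k,v in s.items()})
for n in("scene","top"):
    im=ctrl.get_image(n);cv2.imwrite(f"pics/{n}0.png",im)
    c=ctrl.camera_info(n);print(n,c)
E
```

```text
pics
{'time': 0.0, 'joint_positions': array([-1.1159,  0.3218, -0.0701,  1.4517,  0.0226,  1.3708, -0.0569]), 'qd': array([-0.001 ,  0.0009, -0.0001,  0.0003,  0.0004,  0.0002,  0.001 ]), 'joint_torque': array([ 5.0000e-04, -4.9129e+01, -4.0320e-01, -3.1253e+01, -6.3800e-02,
        4.3600e-02,  2.0000e-04]), 'position': array([0.2771, 0.5873, 0.2215]), 'tool_rot': array([-1.5449,  0.346 , -0.3455]), 'ft_force': array([0.9706, 0.5703, 0.2674]), 'torque': array([0.0132, 0.0121, 0.0353]), 'grip_width': 0.995393247566412}
scene {'camera_matrix': array([[355.72426263,   0.        , 250.81481291],
       [  0.        , 355.72426263, 191.62239811],
       [  0.        ,   0.        ,   1.        ]]), 'R': array([[-0.05032216,  0.99866655,  0.01152437],
       [ 0.6922491 ,  0.04319482, -0.72036476],
       [-0.71990198, -0.02827258, -0.69349967]]), 't': array([-0.06657376, -0.26018918,  1.06769266])}
top {'camera_matrix': array([[473.57930088,   0.        , 265.92886807],
       [  0.        , 473.57930088, 195.70574776],
       [  0.        ,   0.        ,   1.        ]]), 'R': array([[ 3.54329389e-04, -9.99858819e-01,  1.67992785e-02],
       [-9.94930860e-01, -2.04183128e-03, -1.00540613e-01],
       [ 1.00560720e-01, -1.66784962e-02, -9.94791118e-01]]), 't': array([0.05504213, 0.4676715 , 1.12650437])}
```

View pics/scene0.png

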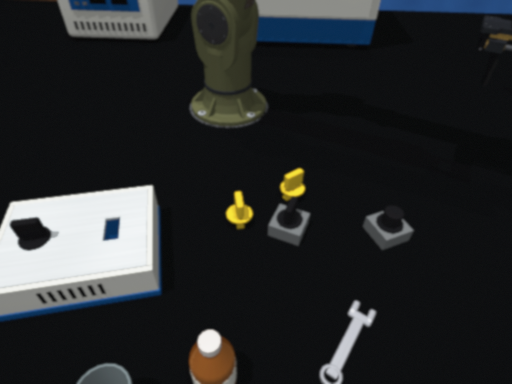

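View pics/top0.png

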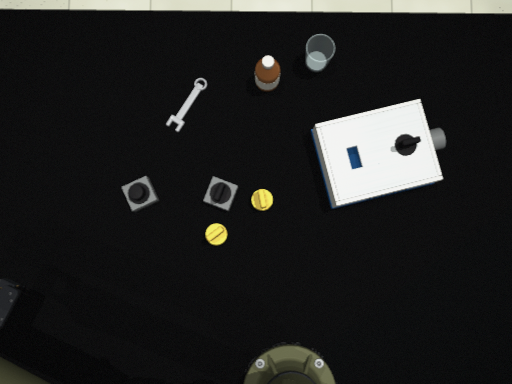

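```bash
python3 - <<'E'
import cv2,numpy as np
t=cv2.imread("pics/top0.png");s=cv2.imread("pics/scene0.png")
def c(im,x,y,w,h,k,n):
    a=cv2.resize(im[y:y+h,x:x+w],None,fx=k,fy=k,interpolation=cv2.INTER_CUBIC)
    a=(255*(a/255.)**0.5).astype(np.uint8)
    for i in range(0,w,10): cv2.putText(a,str(x+i),(i*k,8),0,.3,(0,255,0));a[:,i*k]=a[:,i*k]//2+60
    for i in range(0,h,10): cv2.putText(a,str(y+i),(0,i*k+8),0,.3,(0,255,0));a[i*k,:]=a[i*k,:]//2+60
    cv2.imwrite(f"pics/{n}.png",a)
c(t,190,165,90,70,8,"c1"); c(t,310,95,140,115,5,"c2"); c(s,260,160,70,90,6,"c3"); c(s,0,180,170,140,4,"c4")
E
```

```text
(no output)
```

View pics/c1.png

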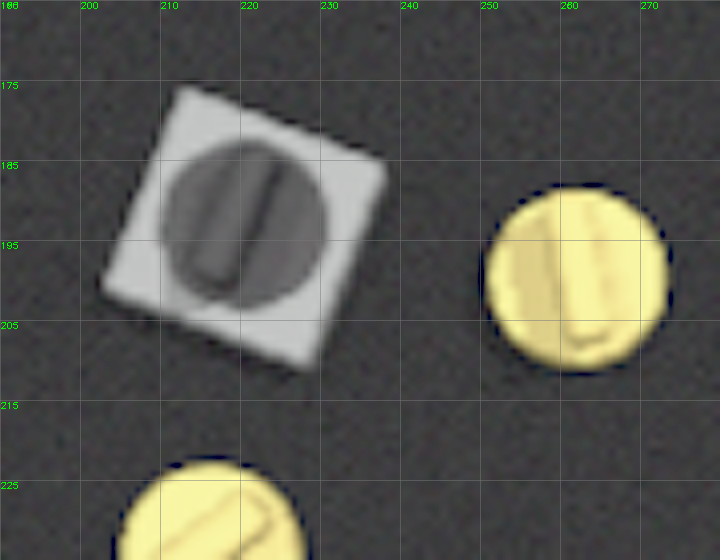

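View pics/c2.png

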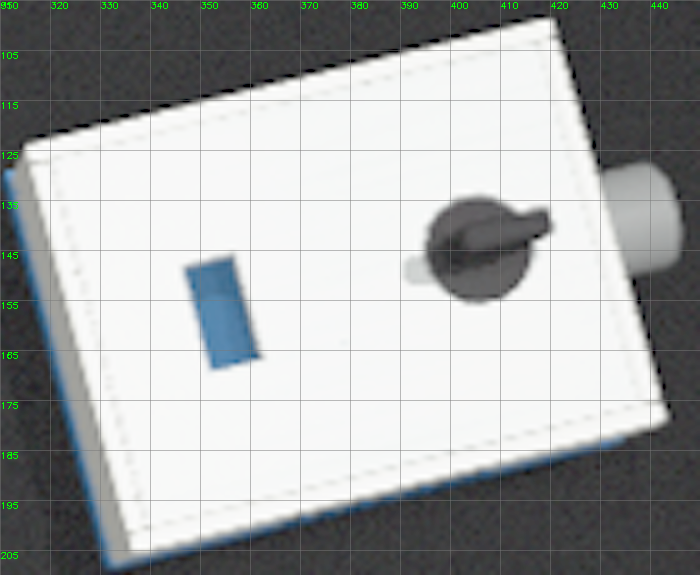

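View pics/c3.png

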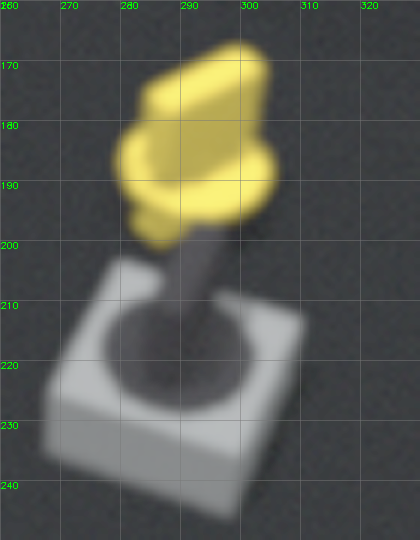

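View pics/c4.png

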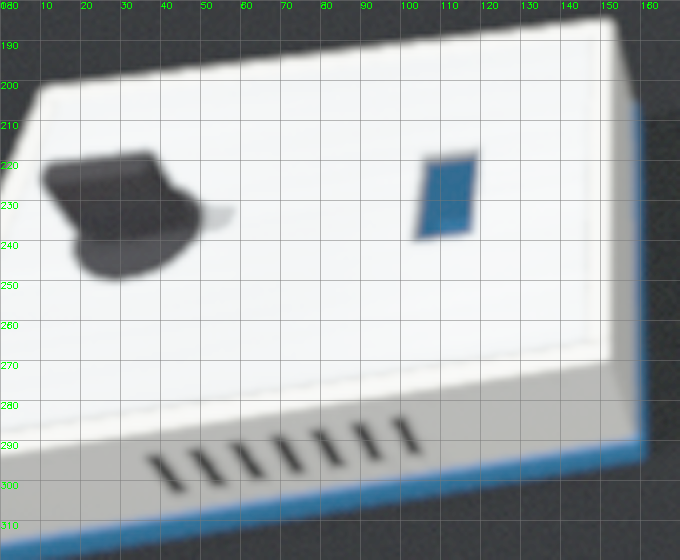

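```bash
cat > h.py <<'E'
import numpy as np, cv2
from bench import ctrl
def bp(cam,px,z):
    c=ctrl.camera_info(cam);R=np.array(c["R"]);t=np.array(c["t"])
    o=-R.T@t
    d=R.T@np.linalg.solve(c["camera_matrix"],[px[0],px[1],1.])
    return o+d*(z-o[2])/d[2]
def pj(cam,X):
    c=ctrl.camera_info(cam);p=c["camera_matrix"]@(c["R"]@np.array(X)+c["t"]);return p[:2]/p[2]
E
python3 - <<'E'
from h import *
np.set_printoptions(precision=4,suppress=True)
def q(cam,name,ps,z):
    P=np.array([bp(cam,p,z) for p in ps]);print(cam,name,P.mean(0)[:2]);
    for i in range(len(P)):
        d=P[(i+1)%len(P)]-P[i];print("   ",P[i][:2],np.hypot(*d[:2]).round(4),np.degrees(np.arctan2(d[1],d[0])).round(1))
q("top","block",[(212.5,176),(238,185.5),(228.5,211),(202.5,200.5)],.03)
q("top","flange",[(220.2,193)],.034)
q("top","wingtop",[(225,185),(216,200)],.076)
q("top","slot",[(347,148.5),(356.3,146),(361.8,166.3),(352,168.7)],.075)
q("top","cover",[(315,123.5),(420.5,98),(443.5,178),(336,205.5)],.075)
q("scene","slot",[(106.5,219),(118.5,218),(117,237.5),(104,239.5)],.075)
q("scene","block",[(280,203),(310,212),(299,237),(268,225)],.03)
q("scene","flange",[(290,218)],.034)
q("top","yellow",[(262,200),(216,234)],.025)
E
```

```text
top block [0.4727 0.1655]
    [0.5145 0.185 ] 0.0659 -110.4
    [0.4915 0.1232] 0.0657 160.1
    [0.4298 0.1456] 0.0675 68.1
    [0.455  0.2083] 0.0639 -21.4
top flange [0.4728 0.1656]
    [0.4728 0.1656] 0.0 0.0
top wingtop [0.4695 0.1616]
    [0.487  0.1514] 0.0405 149.7
    [0.4521 0.1718] 0.0405 -30.3
top slot [ 0.5531 -0.1506]
    [ 0.5741 -0.1339] 0.0228 -74.6
    [ 0.5802 -0.1559] 0.0497 -166.0
    [ 0.532  -0.1679] 0.0238 104.0
    [ 0.5262 -0.1448] 0.0491 12.8
top cover [ 0.5688 -0.209 ]
    [ 0.6337 -0.0592] 0.26 -75.9
    [ 0.6968 -0.3114] 0.1979 -166.0
    [ 0.5049 -0.3593] 0.2615 104.4
    [ 0.4399 -0.106 ] 0.1994 13.6
scene slot [ 0.5554 -0.1493]
    [ 0.5349 -0.1653] 0.0208 100.1
    [ 0.5312 -0.1448] 0.0453 14.7
    [ 0.575  -0.1333] 0.0212 -74.9
    [ 0.5806 -0.1538] 0.0471 -165.8
scene block [0.4741 0.166 ]
    [0.4317 0.1482] 0.0638 70.2
    [0.4532 0.2082] 0.0702 -21.0
    [0.5188 0.1831] 0.0642 -114.0
    [0.4927 0.1245] 0.0655 158.7
scene flange [0.4755 0.1671]
    [0.4755 0.1671] 0.0 0.0
top yellow [0.4159 0.1203]
    [0.4569 0.0651] 0.1375 126.7
    [0.3748 0.1754] 0.1375 -53.3
```

```bash
cat >> h.py <<'E'
from scipy.spatial.transform import Rotation as Ro
def yaw(s):
    R=Ro.from_rotvec(s["tool_rot"]).as_matrix();return R,np.degrees(np.arctan2(R[1,2],R[0,2]))
def go(xyz,jaw,s=None):
    "shift in current tool axes (mm) and rotvec (tool) to TCP xyz, jaw yaw deg (mod 180), tool down"
    s=s or ctrl.get_state();R,y=yaw(s)
    d=(jaw-y+90)%180-90
    j=np.radians(y+d);z=np.array([np.cos(j),np.sin(j),0]);yy=np.array([0,0,-1.]);G=np.c_[np.cross(yy,z),yy,z]
    print("t",s["time"],"pos",np.round(s["position"],4),"yaw",y.round(2),"q7",np.round(s["joint_positions"][[0,6]],2),"grip",round(s["grip_width"],3),"F",np.round(s["ft_force"],1))
    print("shift mm",(R.T@(np.array(xyz)-s["position"])*1e3).round(1),"turn",Ro.from_matrix(R.T@G).as_rotvec().round(4))
    print("R",R.round(3).tolist())
E
python3 - <<'E'
from h import *
go([.473,.166,.12],69.5)
# predicted wing
for a in(-20.5,-25):
  c,s_=np.cos(np.radians(a)),np.sin(np.radians(a))
  for x,y in((22,7),(22,-7),(-22,-7),(-22,7)):
    X=[.473+(c*x-s_*y)/1e3,.166+(s_*x+c*y)/1e3,.076];print(a,pj("top",X).round(1),pj("scene",X).round(1))
E
```

```text
t 0.1 pos [0.2772 0.5874 0.2216] yaw 64.74 q7 [-1.12 -0.06] grip 1.003 F [-0.9 -0.1  0.2]
shift mm [ 356.9  102.1 -297.4] turn [ 0.0017 -0.083   0.    ]
R [[0.904, -0.001, 0.427], [-0.427, -0.002, 0.904], [0.0, -1.0, -0.002]]
-20.5 [219.2 181.1] [291.1 211. ]
-20.5 [224.8 183.2] [283.9 208.7]
-20.5 [218.  200.9] [291.5 193.6]
-20.5 [212.3 198.8] [298.5 195.6]
-25 [220.  181.2] [290.1 210.9]
-25 [225.4 183.7] [283.1 208.2]
-25 [217.2 200.8] [292.5 193.7]
-25 [211.7 198.3] [299.2 196.1]
```

Call:
{"fn": "play_rows", "kwargs": {
  "translation": [
    [18,0,-15],
    [18,0,-15],
    [18,0,-15],
    [18,0,-15],
    [18,0,-15],
    [18,0,-15],
    [18,0,-15],
    [18,0,-15],
    [18,0,-15],
    [18,0,-15]
  ],
  "turn": [
    [0,0,0],
    [0,0,0],
    [0,0,0],
    [0,0,0],
    [0,0,0],
    [0,0,0],
    [0,0,0],
    [0,0,0],
    [0,0,0],
    [0,0,0]
  ],
  "fingers": [1,1,1,1,1,1,1,1,1,1],
  "grip_force": 30
}}

```text
time: 0.93
position: [0.3763, 0.3741, 0.2222]
tool_rot: [-1.544, 0.346, -0.345]
ft_force: [-0.5, -0.2, -0.1]
grip_width: 0.998
```

Call:
{"fn": "play_rows", "kwargs": {
  "translation": [
    [18,7,-15],
    [18,7,-15],
    [18,7,-15],
    [18,7,-15],
    [18,7,-15],
    [18,7,-15],
    [18,7,-15],
    [18,7,-15],
    [18,7,-15],
    [18,7,-15]
  ],
  "turn": [
    [0,0,0],
    [0,0,0],
    [0,0,0],
    [0,0,0],
    [0,0,0],
    [0,0,0],
    [0,0,0],
    [0,0,0],
    [0,0,0],
    [0,0,0]
  ],
  "fingers": [1,1,1,1,1,1,1,1,1,1]
}}

```text
time: 1.77
position: [0.475, 0.1618, 0.152]
tool_rot: [-1.543, 0.346, -0.345]
ft_force: [1.1, 0.6, -0.4]
grip_width: 0.999
```

```bash
python3 - <<'E'
from h import *
go([.473,.166,.041],69.5)
E
```

```text
t 1.7667 pos [0.475  0.1618 0.152 ] yaw 64.75 q7 [-0.64  0.76] grip 0.999 F [ 1.1  0.6 -0.4]
shift mm [ -3.6 111.    3. ] turn [ 0.0003 -0.0829 -0.0003]
R [[0.904, -0.0, 0.427], [-0.427, -0.0, 0.904], [-0.0, -1.0, -0.0]]
```

Call:
{"fn": "play_rows", "kwargs": {
  "translation": [
    [-2,0,2],
    [-2,0,1],
    [0,8,0],
    [0,8,0],
    [0,8,0],
    [0,8,0],
    [0,8,0],
    [0,8,0],
    [0,8,0],
    [0,0,0]
  ],
  "turn": [
    [0,-0.043,0],
    [0,-0.04,0],
    [0,0,0],
    [0,0,0],
    [0,0,0],
    [0,0,0],
    [0,0,0],
    [0,0,0],
    [0,0,0],
    [0,0,0]
  ],
  "fingers": [1,1,1,1,1,1,1,1,1,1]
}}

```text
time: 2.6
position: [0.4713, 0.1668, 0.0945]
tool_rot: [-1.555, 0.283, -0.279]
ft_force: [-0.7, -0.1, -0.6]
grip_width: 1.0
```

```bash
python3 - <<'E'
from h import *
go([.473,.166,.041],69.5)
for n,(x,y,w,h) in(("scene",(230,130,130,120)),("top",(160,130,130,120))):
    im=ctrl.get_image(n)[y:y+h,x:x+w];im=cv2.resize(im,None,fx=4,fy=4,interpolation=cv2.INTER_CUBIC)
    cv2.imwrite(f"pics/{n}1.png",(255*(im/255.)**.5).astype(np.uint8))
E
```

```text
t 2.6 pos [0.4713 0.1668 0.0945] yaw 69.5 q7 [-0.64  0.85] grip 1.0 F [-0.7 -0.1 -0.6]
shift mm [ 2.  53.5 -0.1] turn [ 0.0024  0.     -0.0021]
R [[0.937, -0.003, 0.35], [-0.35, -0.002, 0.937], [-0.002, -1.0, -0.002]]
```

View pics/scene1.png

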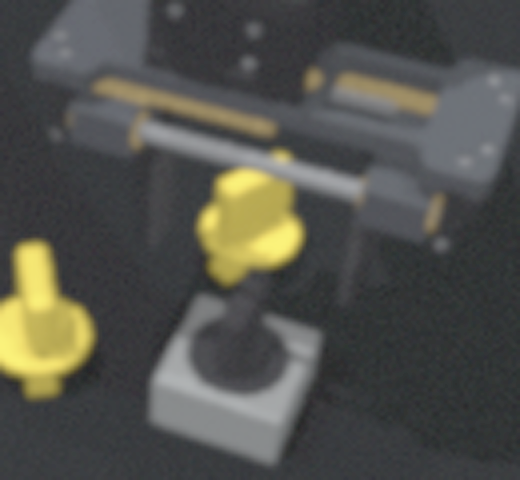

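View pics/top1.png

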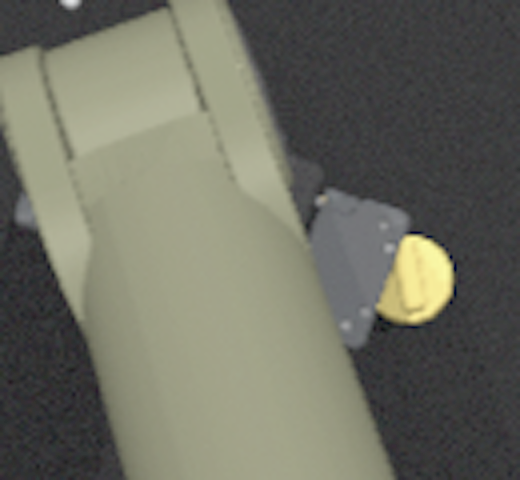

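The black wing-headed part at top (220,193) is the stud. It is black, with a bar-shaped wing aligned with its grey block. I'm leaving alone the round knob at (138,192) and the yellow look-alikes at (262,200) and (216,234). The scene picture shows the open fingers straddling the black wing, so I'll go down and grip.

Call:
{"fn": "play_rows", "kwargs": {
  "translation": [
    [2,6,0],
    [0,6,0],
    [0,6,0],
    [0,6,0],
    [0,6,0],
    [0,6,0],
    [0,6,0],
    [0,6,0],
    [0,5,0],
    [0,0,0]
  ],
  "turn": [
    [0,0,0],
    [0,0,0],
    [0,0,0],
    [0,0,0],
    [0,0,0],
    [0,0,0],
    [0,0,0],
    [0,0,0],
    [0,0,0],
    [0,0,0]
  ],
  "fingers": [1,1,1,1,1,1,1,1,1,1]
}}

```text
time: 3.53
position: [0.4736, 0.1663, 0.0423]
tool_rot: [-1.554, 0.282, -0.28]
ft_force: [0.1, 0.1, -0.4]
grip_width: 0.999
```

Call:
{"fn": "play_rows", "kwargs": {
  "translation": [
    [0,0,0],
    [0,0,0],
    [0,0,0],
    [0,0,0],
    [0,0,0],
    [0,0,0],
    [0,0,0],
    [0,0,0],
    [0,0,0],
    [0,0,0]
  ],
  "turn": [
    [0,0,0],
    [0,0,0],
    [0,0,0],
    [0,0,0],
    [0,0,0],
    [0,0,0],
    [0,0,0],
    [0,0,0],
    [0,0,0],
    [0,0,0]
  ],
  "fingers": [-0.2,-0.5,-0.6,-0.7,-0.8,-0.9,-1,-1,-1,-1],
  "grip_force": 35
}}

```text
time: 4.37
position: [0.4744, 0.1666, 0.0436]
tool_rot: [-1.553, 0.281, -0.281]
ft_force: [-1.0, 0.1, -0.6]
grip_width: 0.322
```

Call:
{"fn": "play_rows", "kwargs": {
  "translation": [
    [0,0,0],
    [0,0,0],
    [0,0,0],
    [0,0,0],
    [0,-5,0],
    [0,-5,0],
    [0,-5,0],
    [0,-5,0],
    [0,-5,0],
    [0,-5,0]
  ],
  "turn": [
    [0,0,0],
    [0,0,0],
    [0,0,0],
    [0,0,0],
    [0,0,0],
    [0,0,0],
    [0,0,0],
    [0,0,0],
    [0,0,0],
    [0,0,0]
  ],
  "fingers": [-1,-1,-1,-1,-1,-1,-1,-1,-1,-1]
}}

```text
time: 5.2
position: [0.4746, 0.1667, 0.0743]
tool_rot: [-1.552, 0.28, -0.281]
ft_force: [-0.4, -0.3, -0.4]
grip_width: 0.16
```

```bash
python3 - <<'E'
from h import *
go([.554,-.150,.16],104)
for n,(x,y,w,h) in(("scene",(230,130,130,120)),):
    im=ctrl.get_image(n)[y:y+h,x:x+w];im=cv2.resize(im,None,fx=4,fy=4,interpolation=cv2.INTER_CUBIC)
    cv2.imwrite(f"pics/{n}2.png",(255*(im/255.)**.5).astype(np.uint8))
E
```

```text
t 5.2 pos [0.4746 0.1667 0.0743] yaw 69.5 q7 [-0.63  0.86] grip 0.16 F [-0.4 -0.3 -0.4]
shift mm [ 185.3  -85.7 -268.8] turn [-3.000e-04 -6.021e-01  5.000e-04]
R [[0.937, 0.001, 0.35], [-0.35, 0.0, 0.937], [0.0, -1.0, 0.0]]
```

View pics/scene2.png

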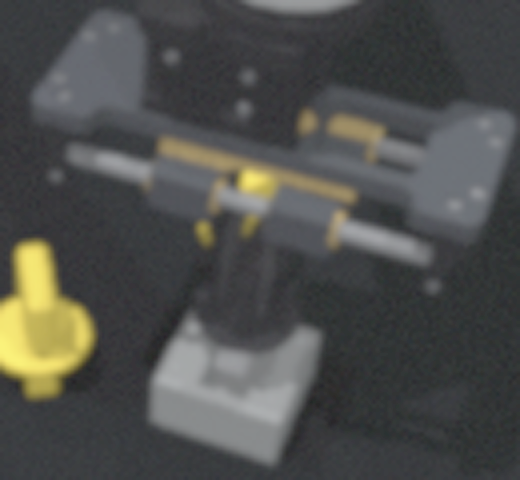

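Call:
{"fn": "play_rows", "kwargs": {
  "translation": [
    [0,-10,0],
    [0,-10,0],
    [0,-10,0],
    [0,-10,0],
    [0,-10,0],
    [0,-10,0],
    [0,-10,0],
    [0,-10,0],
    [0,-10,0],
    [0,-10,0]
  ],
  "turn": [
    [0,-0.06,0],
    [0,-0.06,0],
    [0,-0.06,0],
    [0,-0.06,0],
    [0,-0.06,0],
    [0,-0.06,0],
    [0,-0.06,0],
    [0,-0.06,0],
    [0,-0.06,0],
    [0,-0.06,0]
  ],
  "fingers": [-1,-1,-1,-1,-1,-1,-1,-1,-1,-1]
}}

```text
time: 6.08
position: [0.4743, 0.1665, 0.1742]
tool_rot: [-1.562, -0.192, 0.192]
ft_force: [0.2, 0.2, -1.7]
grip_width: 0.159
```

```bash
python3 - <<'E'
from h import *
go([.554,-.150,.17],104)
E
```

```text
t 6.0833 pos [0.4743 0.1665 0.1742] yaw 104.04 q7 [-0.62  1.43] grip 0.159 F [ 0.2  0.2 -1.7]
shift mm [   0.5    4.1 -326.4] turn [-0.0001  0.0008  0.0001]
R [[0.97, 0.0, -0.243], [0.243, 0.0, 0.97], [0.0, -1.0, 0.0]]
```

Call:
{"fn": "play_rows", "kwargs": {
  "translation": [
    [0,0,-16],
    [0,0,-16],
    [0,0,-16],
    [0,0,-16],
    [0,0,-16],
    [0,0,-16],
    [0,0,-16],
    [0,0,-16],
    [0,0,-16],
    [0,0,-16]
  ],
  "turn": [
    [0,0,0],
    [0,0,0],
    [0,0,0],
    [0,0,0],
    [0,0,0],
    [0,0,0],
    [0,0,0],
    [0,0,0],
    [0,0,0],
    [0,0,0]
  ],
  "fingers": [-1,-1,-1,-1,-1,-1,-1,-1,-1,-1]
}}

```text
time: 6.92
position: [0.5128, 0.0105, 0.1737]
tool_rot: [-1.562, -0.19, 0.19]
ft_force: [-0.7, -0.6, -0.3]
grip_width: 0.159
```

Call:
{"fn": "play_rows", "kwargs": {
  "translation": [
    [0,0,-18],
    [0,0,-18],
    [0,0,-18],
    [0,0,-18],
    [0,0,-18],
    [0,0,-18],
    [0,0,-18],
    [0,0,-18],
    [0,0,-18],
    [0,0,-4]
  ],
  "turn": [
    [0,0,0],
    [0,0,0],
    [0,0,0],
    [0,0,0],
    [0,0,0],
    [0,0,0],
    [0,0,0],
    [0,0,0],
    [0,0,0],
    [0,0,0]
  ],
  "fingers": [-1,-1,-1,-1,-1,-1,-1,-1,-1,-1]
}}

```text
time: 7.75
position: [0.5525, -0.1536, 0.1737]
tool_rot: [-1.565, -0.187, 0.187]
ft_force: [-0.5, -0.6, -1.3]
grip_width: 0.161
```

```bash
python3 - <<'E'
from h import *
go([.554,-.150,.0886],104)
for n,(x,y,w,h) in(("scene",(0,120,200,150)),("top",(300,80,160,130))):
    im=ctrl.get_image(n)[y:y+h,x:x+w];im=cv2.resize(im,None,fx=4,fy=4,interpolation=cv2.INTER_CUBIC)
    cv2.imwrite(f"pics/{n}3.png",(255*(im/255.)**.6).astype(np.uint8))
E
```

```text
t 7.75 pos [ 0.5525 -0.1536  0.1737] yaw 103.64 q7 [-0.24  2.12] grip 0.161 F [-0.5 -0.6 -1.3]
shift mm [ 2.3 85.1  3.3] turn [ 0.0023 -0.0062 -0.0002]
R [[0.972, 0.0, -0.236], [0.236, -0.002, 0.972], [-0.0, -1.0, -0.002]]
```

View pics/scene3.png

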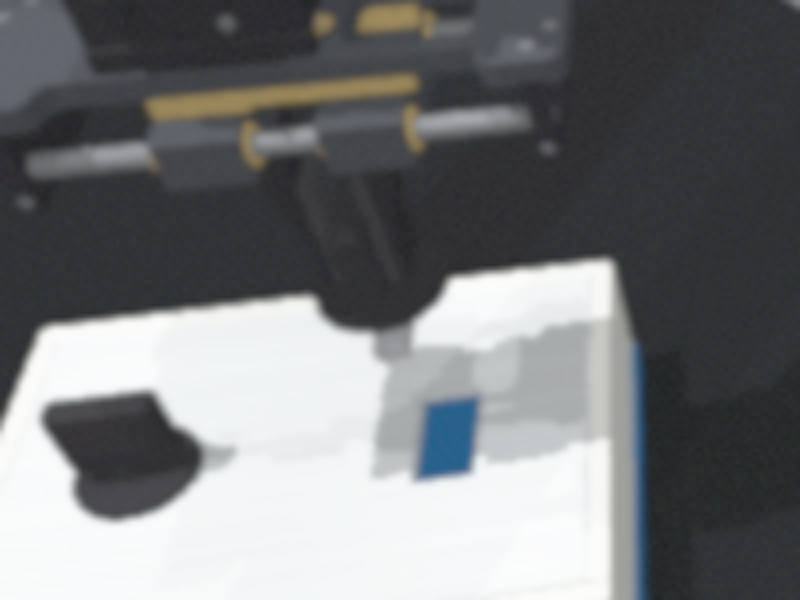

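View pics/top3.png

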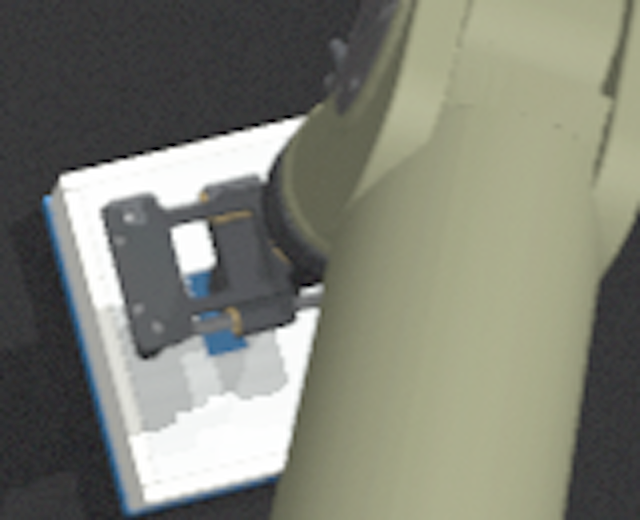

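```bash
python3 - <<'E'
from h import *
a=np.radians(13.64);u=np.array([np.cos(a),np.sin(a)]);v=np.array([-u[1],u[0]])
def P(x,y,z): return pj("scene",[*(np.array([.5525,-.1536])+(u*x+v*y)/1e3),z/1e3])
th=np.linspace(0,2*np.pi,60)
f=np.array([P(26*np.cos(t),26*np.sin(t),z) for t in th for z in(160,164)]);print("flange",f.min(0),f.max(0))
print([((P(20,y,139)-[0,120])*4).round() for y in(-7,7)])
print("flange crop",(f.min(0)-[0,120])*4,(f.max(0)-[0,120])*4)
E
```

```text
flange [ 77.24341464 179.01686027] [112.5963064  203.64513908]
[array([373., 362.]), array([410., 358.])]
flange crop [308.97365857 236.06744108] [450.3852256  334.58055632]
```

The bar end is seen at crop (375–412, 362) and predicted at (373–410, 360), so the stud sits in the jaws as modelled. The slot is clear. I'll go down in stages.

Call:
{"fn": "play_rows", "kwargs": {
  "translation": [
    [2,0,3],
    [0,7,0],
    [0,7,0],
    [0,7,0],
    [0,7,0],
    [0,7,0],
    [0,7,0],
    [0,7,0],
    [0,7,0],
    [0,0,0]
  ],
  "turn": [
    [0,-0.006,0],
    [0,0,0],
    [0,0,0],
    [0,0,0],
    [0,0,0],
    [0,0,0],
    [0,0,0],
    [0,0,0],
    [0,0,0],
    [0,0,0]
  ],
  "fingers": [-1,-1,-1,-1,-1,-1,-1,-1,-1,-1]
}}

```text
time: 8.68
position: [0.5527, -0.1463, 0.1157]
tool_rot: [-1.561, -0.193, 0.197]
ft_force: [-0.4, 0.3, -1.0]
grip_width: 0.163
```

```bash
python3 - <<'E'
from h import *
go([.554,-.150,.0886],104)
for n,(x,y,w,h) in(("scene",(60,150,120,100)),("top",(320,120,80,70))):
    im=ctrl.get_image(n)[y:y+h,x:x+w];im=cv2.resize(im,None,fx=6,fy=6,interpolation=cv2.INTER_CUBIC)
    cv2.imwrite(f"pics/{n}4.png",(255*(im/255.)**.6).astype(np.uint8))
E
```

```text
t 8.6833 pos [ 0.5527 -0.1463  0.1157] yaw 104.21 q7 [-0.23  2.14] grip 0.163 F [-0.4  0.3 -1. ]
shift mm [ 0.4 27.1 -4. ] turn [-0.001   0.0037 -0.0026]
R [[0.969, -0.003, -0.246], [0.246, 0.0, 0.969], [-0.003, -1.0, 0.001]]
```

View pics/scene4.png

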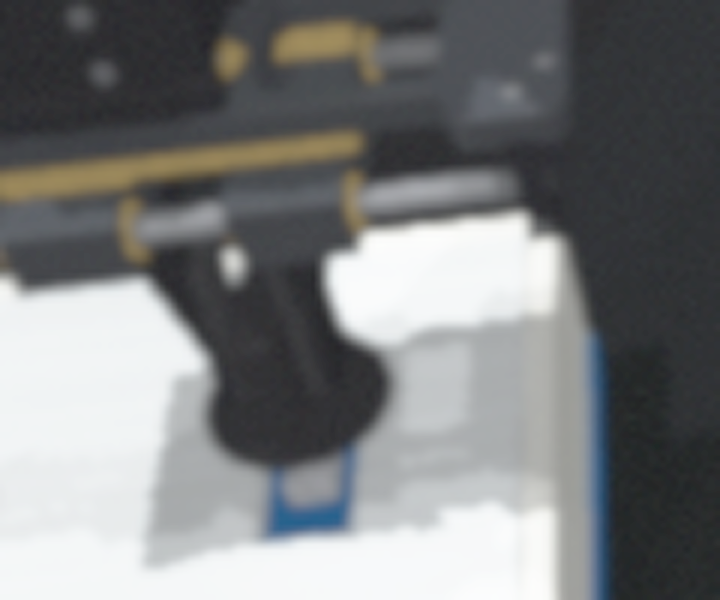

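The bar end shows over the slot, centred within about 4 mm. I'll correct that 4 mm and go down slowly.

Call:
{"fn": "play_rows", "kwargs": {
  "translation": [
    [0,0,-2],
    [0,0,-2],
    [0,2,0],
    [0,3,0],
    [0,3,0],
    [0,3,0],
    [0,3,0],
    [0,3,0],
    [0,0,0],
    [0,0,0]
  ],
  "turn": [
    [0,0,0],
    [0,0,0],
    [0,0,0],
    [0,0,0],
    [0,0,0],
    [0,0,0],
    [0,0,0],
    [0,0,0],
    [0,0,0],
    [0,0,0]
  ],
  "fingers": [-1,-1,-1,-1,-1,-1,-1,-1,-1,-1]
}}

```text
time: 9.62
position: [0.5546, -0.1503, 0.1003]
tool_rot: [-1.562, -0.194, 0.195]
ft_force: [0.0, 0.4, -1.2]
grip_width: 0.159
```

```bash
python3 - <<'E'
from h import *
go([.554,-.150,.0886],104)
E
```

```text
t 9.6167 pos [ 0.5546 -0.1503  0.1003] yaw 104.22 q7 [-0.22  2.16] grip 0.159 F [ 0.   0.4 -1.2]
shift mm [-0.5 11.7  0.4] turn [-0.0002  0.0039 -0.0005]
R [[0.969, -0.001, -0.246], [0.246, 0.0, 0.969], [-0.0, -1.0, 0.0]]
```

No contact, and the bar is inside the slot. Next I'll push the last 12 mm until the flange seats.

Call:
{"fn": "play_rows", "kwargs": {
  "translation": [
    [0,2,0],
    [0,2,0],
    [0,2,0],
    [0,2,0],
    [0,1,0],
    [0,1,0],
    [0,1,0],
    [0,0,0],
    [0,0,0],
    [0,0,0]
  ],
  "turn": [
    [0,0,0],
    [0,0,0],
    [0,0,0],
    [0,0,0],
    [0,0,0],
    [0,0,0],
    [0,0,0],
    [0,0,0],
    [0,0,0],
    [0,0,0]
  ],
  "fingers": [-1,-1,-1,-1,-1,-1,-1,-1,-1,-1]
}}

```text
time: 10.45
position: [0.5549, -0.1503, 0.0896]
tool_rot: [-1.562, -0.195, 0.195]
ft_force: [0.0, -0.9, -1.6]
grip_width: 0.161
```

```bash
python3 - <<'E'
from h import *
go([.554,-.150,.0886],104)
E
```

```text
t 10.45 pos [ 0.5549 -0.1503  0.0896] yaw 104.23 q7 [-0.22  2.17] grip 0.161 F [ 0.  -0.9 -1.6]
shift mm [-0.8  1.   0.6] turn [0.     0.004  0.0002]
R [[0.969, 0.0, -0.246], [0.246, 0.0, 0.969], [0.0, -1.0, -0.0]]
```

Call:
{"fn": "play_rows", "kwargs": {
  "translation": [
    [0,0.5,0],
    [0,0.5,0],
    [0,0.5,0],
    [0,0.5,0],
    [0,0.5,0],
    [0,0,0],
    [0,0,0],
    [0,0,0],
    [0,0,0],
    [0,0,0]
  ],
  "turn": [
    [0,0,0],
    [0,0,0],
    [0,0,0],
    [0,0,0],
    [0,0,0],
    [0,0,0],
    [0,0,0],
    [0,0,0],
    [0,0,0],
    [0,0,0]
  ],
  "fingers": [-1,-1,-1,-1,-1,-1,-1,-1,-1,-1]
}}

```text
time: 11.28
position: [0.555, -0.1504, 0.0886]
tool_rot: [-1.561, -0.195, 0.194]
ft_force: [-3.8, 0.3, 9.4]
grip_width: 0.156
```

Contact came at 9.4 N with the TCP at 0.0886, exactly the predicted home height. Now the quarter turn.

Call:
{"fn": "play_rows", "kwargs": {
  "translation": [
    [0,0,0],
    [0,0,0],
    [0,0,0],
    [0,0,0],
    [0,0,0],
    [0,0,0],
    [0,0,0],
    [0,0,0],
    [0,0,0],
    [0,0,0]
  ],
  "turn": [
    [0,0.08,0],
    [0,0.08,0],
    [0,0.08,0],
    [0,0.08,0],
    [0,0.08,0],
    [0,0.08,0],
    [0,0.08,0],
    [0,0.08,0],
    [0,0.08,0],
    [0,0.08,0]
  ],
  "fingers": [-1,-1,-1,-1,-1,-1,-1,-1,-1,-1]
}}

```text
time: 12.12
position: [0.556, -0.1513, 0.0886]
tool_rot: [-1.527, 0.433, -0.438]
ft_force: [-0.2, -0.7, 6.8]
grip_width: 0.154
```

```bash
python3 - <<'E'
from h import *
go([.5545,-.1503,.0886],14)
E
```

```text
t 12.1167 pos [ 0.556  -0.1513  0.0886] yaw 58.16 q7 [-0.32  1.4 ] grip 0.154 F [-0.2 -0.7  6.8]
shift mm [-1.8 -0.   0. ] turn [-0.0018  0.7707  0.0025]
R [[0.849, 0.003, 0.528], [-0.528, -0.001, 0.849], [0.003, -1.0, 0.001]]
```

Call:
{"fn": "play_rows", "kwargs": {
  "translation": [
    [0,0,0],
    [0,0,0],
    [0,0,0],
    [0,0,0],
    [0,0,0],
    [0,0,0],
    [0,0,0],
    [0,0,0],
    [0,0,0],
    [0,0,0]
  ],
  "turn": [
    [0,0.085,0],
    [0,0.085,0],
    [0,0.085,0],
    [0,0.085,0],
    [0,0.085,0],
    [0,0.085,0],
    [0,0.085,0],
    [0,0.085,0],
    [0,0.09,0],
    [0,0,0]
  ],
  "fingers": [-1,-1,-1,-1,-1,-1,-1,-1,-1,-1]
}}

```text
time: 12.95
position: [0.556, -0.1512, 0.0886]
tool_rot: [-1.314, 1.024, -1.029]
ft_force: [-0.4, -0.8, 6.5]
grip_width: 0.157
```

```bash
python3 - <<'E'
from h import *
go([.5545,-.1503,.0886],14)
for n,(x,y,w,h) in(("scene",(60,150,120,100)),):
    im=ctrl.get_image(n)[y:y+h,x:x+w];im=cv2.resize(im,None,fx=6,fy=6,interpolation=cv2.INTER_CUBIC)
    cv2.imwrite(f"pics/{n}5.png",(255*(im/255.)**.6).astype(np.uint8))
E
```

```text
t 12.95 pos [ 0.556  -0.1512  0.0886] yaw 14.04 q7 [-0.43  0.68] grip 0.157 F [-0.4 -0.8  6.5]
shift mm [-1.3 -0.  -1.3] turn [-0.0025  0.0006  0.0016]
R [[0.243, 0.003, 0.97], [-0.97, -0.001, 0.243], [0.002, -1.0, 0.002]]
```

View pics/scene5.png

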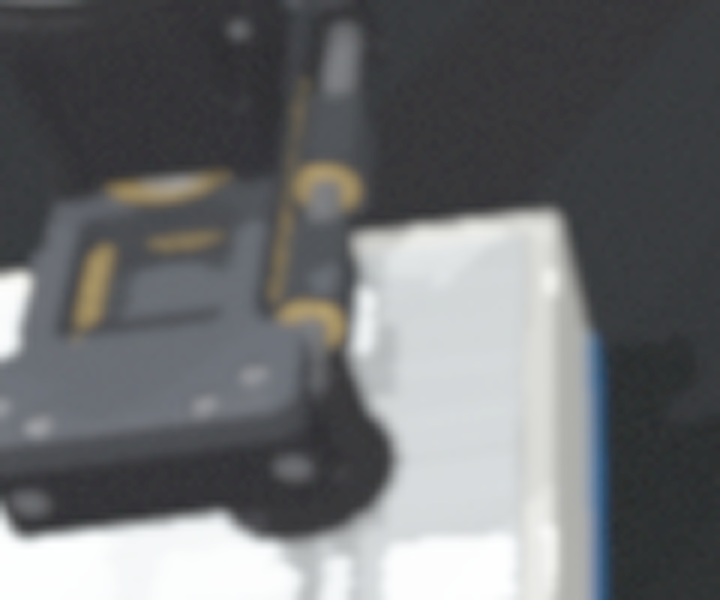

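The jaw turned a full 90° and the flange stays flat on the cover. I'll release and retreat straight up.

Call:
{"fn": "play_rows", "kwargs": {
  "translation": [
    [0,-0.5,0],
    [0,-0.5,0],
    [0,0,0],
    [0,0,0],
    [0,0,0],
    [0,0,0],
    [0,0,0],
    [0,0,0],
    [0,0,0],
    [0,0,0]
  ],
  "turn": [
    [0,0,0],
    [0,0,0],
    [0,0,0],
    [0,0,0],
    [0,0,0],
    [0,0,0],
    [0,0,0],
    [0,0,0],
    [0,0,0],
    [0,0,0]
  ],
  "fingers": [-1,-1,-1,-0.3,0,0.2,0.2,0.2,0.2,0.2]
}}

```text
time: 13.83
position: [0.5547, -0.1503, 0.088]
tool_rot: [-1.317, 1.024, -1.024]
ft_force: [-0.6, 0.1, 0.3]
grip_width: 0.566
```

Call:
{"fn": "play_rows", "kwargs": {
  "translation": [
    [0,0,0],
    [0,0,0],
    [0,-10,0],
    [0,-15,0],
    [0,-20,0],
    [0,-20,0],
    [0,-20,0],
    [0,-20,0],
    [0,-20,0],
    [0,-20,0]
  ],
  "turn": [
    [0,0,0],
    [0,0,0],
    [0,0,0],
    [0,0,0],
    [0,0,0],
    [0,0,0],
    [0,0,0],
    [0,0,0],
    [0,0,0],
    [0,0,0]
  ],
  "fingers": [0.2,0.2,0.2,0.2,0.2,0.2,0.2,0.2,0.2,0.2]
}}

```text
time: 14.67
position: [0.5547, -0.1506, 0.235]
tool_rot: [-1.316, 1.024, -1.025]
ft_force: [0.7, 0.6, -0.2]
grip_width: 0.599
```

Call:
{"fn": "play_rows", "kwargs": {
  "translation": [
    [-20,0,0],
    [-20,0,0],
    [-20,0,0],
    [-20,0,0],
    [-20,0,0],
    [-20,0,0],
    [-20,0,0],
    [-20,0,0],
    [-20,0,0],
    [-20,0,0]
  ],
  "turn": [
    [0,0,0],
    [0,0,0],
    [0,0,0],
    [0,0,0],
    [0,0,0],
    [0,0,0],
    [0,0,0],
    [0,0,0],
    [0,0,0],
    [0,0,0]
  ],
  "fingers": [0.2,0.2,0.2,0.2,0.2,0.2,0.2,0.2,0.2,0.2]
}}

```text
time: 15.5
position: [0.5053, 0.0441, 0.234]
tool_rot: [-1.315, 1.024, -1.024]
ft_force: [0.0, 0.2, -1.1]
grip_width: 0.601
```

```bash
python3 - <<'E'
from h import *
go([.5545,-.1503,.0886],14)
for n,(x,y,w,h) in(("scene",(0,160,190,150)),("top",(300,85,150,130))):
    im=ctrl.get_image(n)[y:y+h,x:x+w];im=cv2.resize(im,None,fx=4,fy=4,interpolation=cv2.INTER_CUBIC)
    cv2.imwrite(f"pics/{n}6.png",(255*(im/255.)**.6).astype(np.uint8))
E
```

```text
t 15.5 pos [0.5053 0.0441 0.234 ] yaw 14.24 q7 [-0.77  0.11] grip 0.601 F [ 0.   0.2 -1.1]
shift mm [200.6 145.4  -0.3] turn [-0.0012  0.0041 -0.0003]
R [[0.246, 0.001, 0.969], [-0.969, 0.001, 0.246], [-0.0, -1.0, 0.001]]
```

View pics/scene6.png

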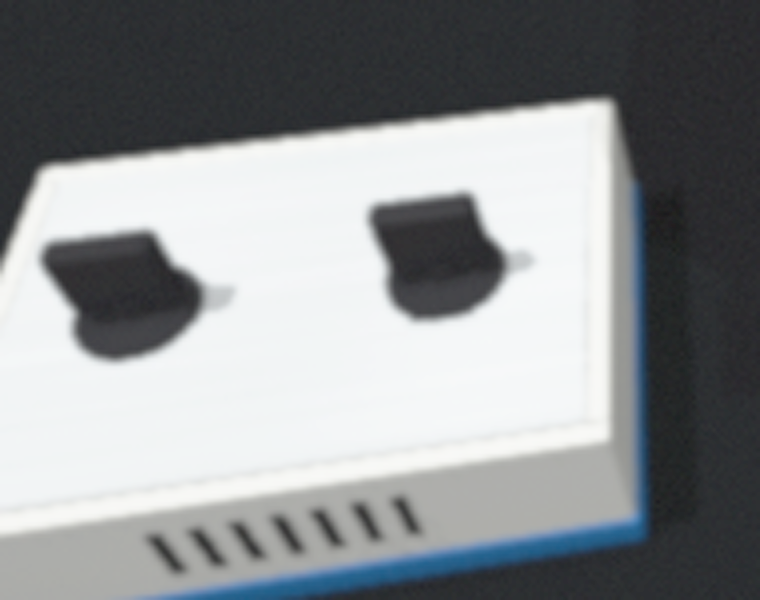

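View pics/top6.png

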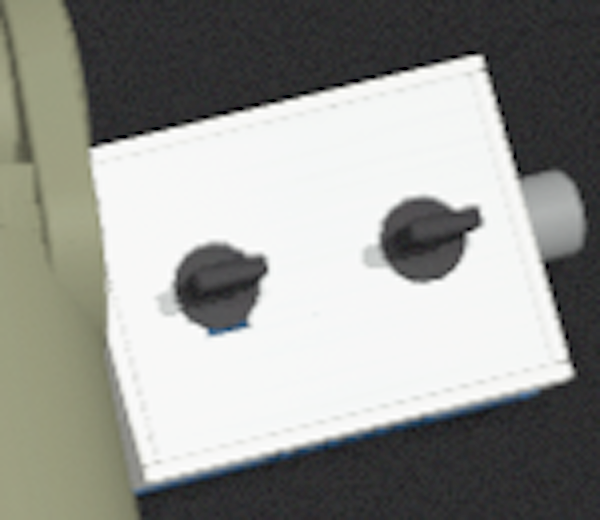

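```bash
python3 - <<'E'
from h import *
c=np.array([.554,-.1503])
a=np.radians(14);u=np.array([np.cos(a),np.sin(a)]);v=np.array([-u[1],u[0]])
def f(n,p,z):
    d=bp(n,p,z)[:2]-c;print(n,"offset mm slot frame",(d@u*1e3).round(1),(d@v*1e3).round(1))
im=cv2.imread("pics/top6.png")
f("top",(300+217/4,85+286/4),.079)
f("top",(300+230/4,85+329/4),.075)
# scene flange: x 387..505, bottom 320 ; predicted at centre
th=np.linspace(0,2*np.pi,90)
for n,o in(("scene",(0,160)),("top",(300,85))):
    q=np.array([(pj(n,[*(c+.026*(u*np.cos(t)+v*np.sin(t))),z])-o)*4 for t in th for z in(.075,.079)]);print(n,q.min(0),q.max(0))
E
```

```text
top offset mm slot frame 0.5 0.4
top offset mm slot frame -25.4 -1.3
scene [379.67082288 220.03683076] [506.56720934 317.40552133]
top [172.33940345 242.90251571] [262.32198916 331.83894183]
```

```bash
python3 - <<'E'
from bench import ctrl
print(ctrl.close_job())
E
```

```text
the job is handed in; nothing more can be done
None
```

The black wing stud is now in the empty slot of the cover, turned a quarter turn and let go. The job was handed in at about 15.6 s of the 64 s allowed.

- **Seating:** the flange touched the cover at 9.4 N with the tool at 88.6 mm, the predicted home height. I then turned the stud 90° (jaw direction 104° to 14°).
- **Last pictures:** the wing lies along the box's y, parallel to the locked fastener. The flange is flat and within about 1 mm of the slot centre. A thin strip of slot shows beside the flange, as expected when a 52 mm flange covers a 52 mm slot.
- **Robot and other parts:** the arm is clear of everything, and I did not touch the plug or the yellow look-alikes. I did not take a last picture of those parts.
- **Disagreements:** the tool was up to 4 mm off its commanded spot above the slot, and I corrected that before going in. No check failed. The bar's catch under the cover can't be seen, and I did not pull on the stud to test it.

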